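# Roll the tray slide's wear strip home

### The arm

A 6-joint arm with a two-finger parallel gripper is mounted at the origin on the work surface. World frame = base frame: x ahead of the robot, y to its left, z up, the work surface at z = 0. Lengths are in m, angles in rad, forces in N, time in s.
With the tool pointing down it reaches from about 0.275 to 0.875 m from the base axis. Payload 12.5 kg.
Tool frame: the origin (TCP) lies at the very end of the fingers, on their centre line; the grasp point (between the pads) lies 19 mm behind it; z points along the fingers, y is the line along which they close (so a half turn about z gives the same grasp; the last joint's range is limited). The gripper opens to 85 mm and grips with 20 to 120 N. Pads are 22 mm wide; open, the fingers measure 114 mm over their backs; the gripper's body (76 mm by 85 mm) begins 54 mm behind the grasp point. The pads swing forward as they close: fully open they stand 13 mm farther back than shut.
Start: joints at [-1.357, 0.351, 1.652, -0, 1.139, -0.085], TCP at [0.162, -0.526, 0.231] pointing down, gripper open.
Joint ranges: [-2.75, 2.75], [-0.79, 2.1], [0.01, 2.65], [-1.57, 4.71], [0.07, 3.14], [-2.87, 2.87]. Speed limits (rad/s): [2.22, 2.22, 2.79, 3.14, 3.14, 3.14].

### API

Orientations are given as a 3x3 rotation matrix whose columns are the frame's x, y, z axes.
In Python, from bench import manip gives the robot as it stands. Calls block until the motion is done:
- manip.move_ptp(position, orientation): joint-space move of the TCP to a pose.
- manip.move_l(position, attitude=None, max_speed=0.15): straight line of the TCP; attitude=None keeps the orientation; max_speed is the mean speed in m/s.
- manip.move_j(angles): joint-space move.
- manip.set_gripper(opening, effort=None): opening from 0.0 (shut) to 1.0 (fully open); effort is the grip in N (None keeps the last); returns when the fingers have stopped.
- manip.dwell(seconds).
- manip.inverse_kinematics(position, orientation): joint angles nearest the present ones, or None.
- manip.grab_frame(name): name is "side" or "top" or "wrist"; returns (picture, depth): 400x640x3 uint8, red, green, blue; 400x640 float32, m along the optical axis (not along the pixel's ray), 0 where there is no reading.
- manip.get_calibration(name): a dict with "camera_matrix" (3x3 intrinsics, pixels), "R" (3x3) and "t" (3): a world point X has camera coordinates R X + t. Camera axes: x right, y down, z forward; pixel columns grow to the right and rows downward; lengths in m; the calibration is good to about 2 mm. A picture is of the moment at which its call begins: read the wrist's pose just before it. get_calibration takes no time and is no camera call; for the wrist camera it gives the pose at the moment of the call.
A pose or a line that the arm cannot do raises manip.Unreachable and nothing moves.
- manip.sign_off(): hands the job in; it is judged then, once.
Trained networks look in the newest picture that a camera, given by its name, has taken for a name from the list of things; names that differ only in an ending like _2 or _b are one class to them, and where a whole thing is asked for, a point or a joint stands for the part that bears it (a point fixed in the world has none). Each returns a list of dicts, best first, with "confidence" (0 to 1); they miss things now and then, are a little off and sometimes report something else, mostly with a low value. They report only what shows in the picture. A call takes as long as a camera call. They do not tell look-alikes from the thing itself.
- manip.look_for(camera, name): "at" ([x, y, z] in m, in world coordinates, good to about 4 mm: the middle of the surface that is visible of it).
Readings, each from a call of its own:
- manip.current_time(): time.
- manip.current_qpos(): joint angles.
- manip.current_joint_vel(): joint speeds.
- manip.current_joint_torque(): joint torques, N m.
- manip.current_ee_pos(): TCP position.
- manip.current_tcp_rot(): TCP orientation.
- manip.current_force(): force on the tool from outside, world axes, zero at the start.
- manip.current_ft_torque(): the same for the moment, N m.
- manip.current_grip_width(): opening from 0.0 (shut) to 1.0 (fully open).
- manip.current_grip_force(): force on a finger pad.
Only numpy, scipy, OpenCV 4.12 (cv2) and the standard library are available. Lean on these libraries where they do the work, as an engineer would, in place of code of your own. Each camera call takes 0.05 s, during which the arm holds its last target. There are 200 camera calls.

### The job

The black wear strip on the tray slide has sprung up out of its rail. Take the hand roller from its holder and roll it along the strip from end to end, firmly but without heavy force (about 16 newtons, and always below 30), until every link is fully home, then stand the roller back in its holder and let go. Touch the strip only with the roller, and leave the tableware where it stands.

Things in the scene. Friction and masses are not known exactly. Their poses are not given: they have to be found in the camera images.
- slide: the tray slide, fixed to the steel counter: aluminium base plate 80 x 240 mm, 12 mm thick; origin at the centre of its underside, on the counter (z = 0), z up. Along its middle, along y, a steel rail 30 mm wide carries the black wear strip: 24 mm wide, 216 mm long, centred on the origin, made of six links of 36 mm in a row. Each link starts 3 to 6 mm proud of home
- strip_end_a (a point): the -y end of the strip on its centre line, but at counter level (z = 0) below it; axes as the tray slide's. The rail is adjustable and its setting is not reported: with all links home the middle of the strip's flat top lies 42 mm above the counter, give or take 10 mm, and the strip slopes along its length, one end being 7 to 14 mm higher than the other
- strip_end_b (a point): the +y end of the strip on its centre line, but at counter level (z = 0) below it; axes as the tray slide's. A link slides straight down under a firm push (it gives way at roughly 8 to 12 N), stays where it is left, and at home stops hard against the rail
- roller_grip (a point): centre of the hand roller's upright wooden grip, a block 50 mm along x, 30 mm along y (pinch it across these 30 mm), 50 mm high. Below the block a square steel flange, 74 x 74 x 6 mm, its underside 31 mm below this point. Roller 100 mm high in all, about 0.35 kg
- roller_axle (a point): centre of the roller's wheel, 55 mm below the grip's centre: free-turning, 40 mm in diameter, 36 mm wide, between two cheeks 48 mm over their outsides; axle along the roller's x, so it rolls along the roller's y. The wheel's lowest point is 75 mm below the grip's centre
- wheel (a joint): turn of the roller's wheel about its axle, rad, 0 at the start, either sign; one radian is 20 mm of rolling
- holder: the roller's holder, fixed to the counter: open-topped square steel box, 70 x 70 mm outside, 58 x 58 mm inside, 50 mm high; origin at the centre of its underside, on the counter. The roller stands in it with the wheel inside and the flange resting on the rim, its grip centre 81 mm above the holder's origin, axes in line (a half turn is as good)
- link0 (a joint): how far link 0 of the strip (counted from strip_end_a, its centre 18 mm along the strip) stands proud of its fully-home position, m: 0 is home, up to 0.008
- link1 (a joint): how far link 1 of the strip (counted from strip_end_a, its centre 54 mm along the strip) stands proud of its fully-home position, m: 0 is home, up to 0.008
- link2 (a joint): how far link 2 of the strip (counted from strip_end_a, its centre 90 mm along the strip) stands proud of its fully-home position, m: 0 is home, up to 0.008
- link3 (a joint): how far link 3 of the strip (counted from strip_end_a, its centre 126 mm along the strip) stands proud of its fully-home position, m: 0 is home, up to 0.008
- link4 (a joint): how far link 4 of the strip (counted from strip_end_a, its centre 162 mm along the strip) stands proud of its fully-home position, m: 0 is home, up to 0.008
- link5 (a joint): how far link 5 of the strip (counted from strip_end_a, its centre 198 mm along the strip) stands proud of its fully-home position, m: 0 is home, up to 0.008
- cup_a: bystander: small clear plastic tasting cup, rim 46 mm across, 52 mm high, standing among the task's things; origin at its underside
- cup_b: bystander: second small clear cup like cup_a, also among the task's things; origin at its underside
- jug: bystander: white porcelain creamer jug, 92 mm across, 126 mm high, black lid, loop handle; origin at its underside
- pot: bystander: round brushed-steel teapot body, 120 mm across, 124 mm high; origin at its underside
- bottle: bystander: green glass bottle with a metal cap, 60 mm across, 160 mm high; origin at its underside
- saucer: bystander: white saucer, 100 mm across, 14 mm high; origin at its underside
- spoon: bystander: steel spoon lying flat on the counter
Not all that is in view belongs to the job. Leave any red look-alike of the part that bears roller_grip alone.

How it is judged:
On the way, in this order (a step that is already met when the one before it is completed fails the run):
1. the roller has been lifted out of its holder (z of roller_grip in the frame of holder above 0.1 m), for 0.1 s.
2. every link of the strip is within 1.5 mm of home, with the wheel pressed on the strip and turned by rolling (at least 4 rad, 80 mm of travel, from where it began) (value of joint each of link0, link1, link2, link3, link4, link5 below 0.0015 m and contact force between roller and slide above 2 N and (value of joint wheel above 4 rad or value of joint wheel below -4 rad)), for 0.05 s.
At the end, for the whole second after the job is handed in: Every link of the strip within 1.5 mm of fully home; the roller standing at rest in its holder, flange on the rim: grip centre within 12 mm of the holder's axis and within 4 mm of its resting height, upright within 0.1 rad (value of joint each of link0, link1, link2, link3, link4, link5 below 0.0015 m and horizontal distance between roller_grip and holder below 0.012 m and z of roller_grip in the frame of holder between 0.077 and 0.085 m and angle between roller_grip's own z axis and vertical below 0.1 rad and linear speed of roller below 0.02 m/s); the robot touches nothing.
It fails at once if the roller presses or knocks the tray slide or strip with more than 30 N (contact force between roller and slide above 30 N).
It fails at once if the robot itself touches the strip or the tray slide (contact force between any of the fingers, the arm and slide above 1 N).
It fails at once if a bystander is moved by more than 15 mm (distance of any of cup_a, cup_b, jug, pot, bottle, saucer, spoon from where it was at the start of the episode above 0.015 m).
It also fails if it takes over 72 s, if anything falls off the work surface, if the arm or the gripper's body presses on something with over 40 N, if the wrist force passes 120 N, or if a joint passes its speed limit or range.

## Working session

There is one attempt and no reset: what is moved stays moved. The work goes in short steps, each a Python script; the robot and the scene stay as the last script left them, time stands still between calls to the robot, and variables do not carry over. Pictures are saved under pics/ and viewed, at most 10 in all, crops included, and the job is handed in when it is done.

```bash
ls; mkdir -p pics
python3 - <<'E'
from bench import manip
import cv2,numpy as np
for c in ["top","side"]:
    im,d=manip.grab_frame(c); cv2.imwrite(f"pics/{c}0.png",im[:,:,::-1]); np.savez(f"{c}0.npz",im=im,d=d,**manip.get_calibration(c))
    K=manip.get_calibration(c); M=K["camera_matrix"]
    for n in ["slide","roller_grip","holder","cup_a","jug","pot","bottle","saucer","spoon"]:
        for r in manip.look_for(c,n)[:3]:
            p=M@(K["R"]@r["at"]+K["t"]); print(c,n,np.round(r["at"],3),round(r["confidence"],2),(p[:2]/p[2]).astype(int))
print(manip.current_time(),manip.current_force())
E
```

```text
pics
top slide [ 0.535 -0.172  0.016] 0.98 [367 216]
top slide [ 0.388 -0.371  0.01 ] 0.27 [450 275]
top slide [0.503 0.25  0.057] 0.2 [189 230]
top roller_grip [0.506 0.253 0.053] 0.73 [188 229]
top roller_grip [0.586 0.057 0.021] 0.7 [274 196]
top roller_grip [0.384 0.283 0.052] 0.61 [174 284]
top holder [0.501 0.23  0.019] 0.63 [203 232]
top cup_a [0.468 0.052 0.013] 0.74 [277 245]
top jug [ 0.77  -0.183  0.119] 0.93 [376 109]
top jug [ 0.558 -0.086  0.059] 0.41 [334 205]
top pot [0.752 0.191 0.096] 0.81 [213 121]
top pot [ 0.537 -0.172  0.017] 0.2 [367 215]
top pot [0.504 0.251 0.054] 0.15 [189 230]
top bottle [0.75  0.013 0.108] 0.55 [290 120]
top saucer [ 0.389 -0.37   0.011] 0.74 [450 275]
top spoon [0.357 0.088 0.014] 0.59 [261 292]
side slide [0.746 0.034 0.086] 0.45 [236 199]
side roller_grip [0.497 0.277 0.064] 0.82 [281 313]
side roller_grip [0.38  0.302 0.048] 0.65 [339 355]
side holder [0.491 0.298 0.027] 0.91 [280 337]
side cup_a [0.58  0.061 0.036] 0.76 [294 239]
side cup_a [0.466 0.057 0.034] 0.63 [341 252]
side jug [ 0.769 -0.157  0.081] 0.96 [267 165]
side pot [0.74  0.228 0.085] 0.69 [184 250]
side pot [ 0.529 -0.227  0.046] 0.34 [355 180]
side bottle [0.75  0.034 0.083] 0.67 [235 200]
side saucer [ 0.388 -0.38   0.006] 0.96 [414 177]
side spoon [0.358 0.106 0.012] 0.74 [382 289]
1.0 [-0.38654434  0.391541   -0.31346184]
```

View pics/top0.png

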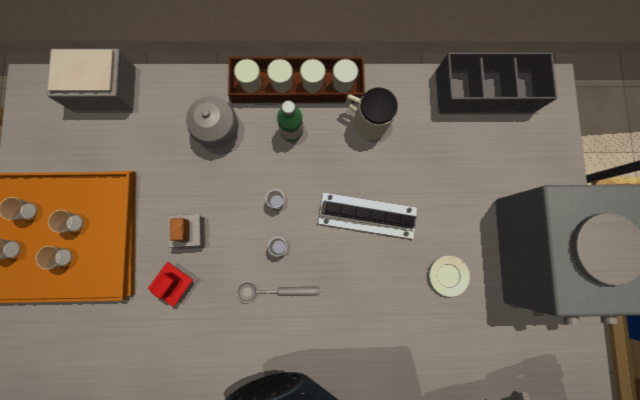

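View pics/side0.png

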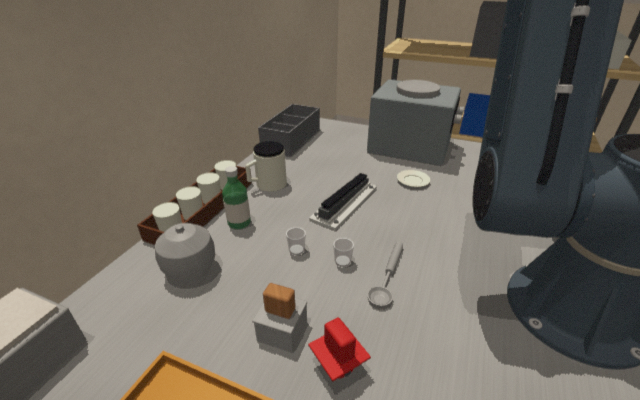

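The real roller is the one with the brown wooden grip in the holder, at top (180,230) and side (279,301). The candidates were that one and the red look-alike at top (168,285), side (340,345). The slide is at top (367,216), the cups at (275,200) and (277,246), and the spoon at (280,291). Next I fit poses from the depth and go look from near.

```bash
cat > h.py <<'E'
import numpy as np,cv2
from bench import manip
def cloud(c,save=None):
    K=manip.get_calibration(c); im,d=manip.grab_frame(c)
    if save: cv2.imwrite(save,im[:,:,::-1])
    M=K["camera_matrix"]; v,u=np.mgrid[:400,:640]
    pc=np.stack([(u-M[0,2])/M[0,0]*d,(v-M[1,2])/M[1,1]*d,d],-1)
    W=(pc-K["t"])@K["R"]; W[d==0]=np.nan
    return im,W,K
def rect(P):
    (c,s,a)=cv2.minAreaRect(P[:,:2].astype(np.float32)*1000); return np.round(c,1),np.round(s,1),round(a,1)
def sel(W,xy,r,z0,z1):
    m=(np.hypot(W[...,0]-xy[0],W[...,1]-xy[1])<r)&(W[...,2]>z0)&(W[...,2]<z1); return W[m],m
def down(yaw): # tool y axis at world angle yaw
    y=np.array([np.cos(yaw),np.sin(yaw),0]); z=np.array([0,0,-1.]); return np.stack([np.cross(y,z),y,z],1)
E
python3 - <<'E'
from h import *
im,W,K=cloud("top")
for n,xy,r,z0,z1 in [("plate",(.535,-.172),.14,.006,.018),("strip",(.535,-.172),.14,.025,.08),("grip",(.5,.24),.06,.085,.13),("flange",(.5,.24),.07,.045,.065),("cupa",(.586,.057),.04,.01,.08),("cupb",(.468,.052),.04,.01,.08)]:
    P,m=sel(W,xy,r,z0,z1); print(n,len(P),rect(P) if len(P) else "", np.round(np.median(P,0),4))
print(manip.current_tcp_rot().round(2))
Kw=manip.get_calibration("wrist"); print("cam pos",-Kw["R"].T@Kw["t"],Kw["R"].round(2))
E
```

```text
plate 1609 (array([ 539.3, -172.7]), array([240. ,  80.4]), 80.0) [ 0.5305 -0.1716  0.0117]
strip 1211 (array([ 539.4, -172.2]), array([228.7,  30.6]), 80.0) [ 0.5378 -0.1668  0.0495]
grip 371 (array([505.7, 263.8]), array([49. , 30.6]), 1.7) [0.5053 0.2604 0.105 ]
flange 611 (array([505.9, 264.1]), array([73.9, 75. ]), 2.6) [0.5012 0.2479 0.0559]
cupa 169 (array([579.1,  53.8]), array([43.6, 42.7]), 0.6) [0.5872 0.0572 0.0442]
cupb 161 (array([465.3,  48.2]), array([43.5, 44.5]), 72.0) [0.4666 0.056  0.0486]
[[ 0.96  0.29 -0.  ]
 [ 0.29 -0.96 -0.  ]
 [-0.   -0.   -1.  ]]
cam pos [ 0.22883482 -0.50434235  0.37502559] [[ 0.29 -0.96 -0.  ]
 [-0.92 -0.28  0.28]
 [-0.26 -0.08 -0.96]]
```

Run:
```python
from h import *
im,W,K=cloud("top")
c=np.array([.5393,-.1725]); a=np.deg2rad(80); e=np.array([np.cos(a),np.sin(a)]); n=np.array([e[1],-e[0]])
Q=W[...,:2]-c; s=Q@e; t=Q@n; z=W[...,2]
for k in range(-114,115,6):
    f=lambda lo,hi:np.nanmedian(z[(abs(s*1000-k)<3)&(t*1000>lo)&(t*1000<hi)])*1000 if ((abs(s*1000-k)<3)&(t*1000>lo)&(t*1000<hi)).any() else 0
    print(k,*[round(float(f(*b)),1) for b in [(-10,10),(-16,-12.5),(12.5,16)]],end=" | ")
print()
R=down(np.deg2rad(-87.9))
manip.move_ptp([.43,.264,.26],R)
im,W,K=cloud("wrist","pics/w1.png")
for nm,z0,z1 in [("grip",.09,.13),("flange",.045,.065)]:
    P,m=sel(W,(.506,.264),.07,z0,z1); print(nm,len(P),rect(P),np.median(P,0).round(4))
print(manip.current_time(),manip.current_ee_pos(),manip.current_force())
```

```text
-114 32.1 18.6 31.5 | -108 44.9 25.8 0.0 | -102 45.3 32.3 34.0 | -96 45.4 21.7 34.5 | -90 46.5 33.5 33.3 | -84 47.0 31.0 32.9 | -78 46.8 21.5 0.0 | -72 46.4 35.5 35.3 | -66 47.3 24.8 35.6 | -60 48.1 34.7 35.5 | -54 47.9 33.3 36.6 | -48 48.8 20.6 0.0 | -42 48.3 35.3 36.5 | -36 48.8 25.9 35.5 | -30 49.7 38.2 39.3 | -24 50.7 32.5 36.7 | -18 52.0 21.5 37.6 | -12 51.1 36.2 38.5 | -6 51.8 31.8 0.0 | 0 51.9 38.5 37.2 | 6 53.0 32.1 41.0 | 12 53.0 37.6 40.4 | 18 53.8 36.6 39.3 | 24 53.9 27.7 0.0 | 30 54.5 39.6 41.1 | 36 54.3 38.0 40.7 | 42 54.3 25.2 42.0 | 48 54.1 37.6 40.8 | 54 55.4 35.9 0.0 | 60 56.0 39.1 42.7 | 66 56.0 42.2 0.0 | 72 56.3 29.3 43.0 | 78 57.8 40.9 0.0 | 84 58.3 31.9 0.0 | 90 57.8 41.2 44.0 | 96 58.9 39.3 0.0 | 102 58.8 44.4 43.0 | 108 47.5 36.4 45.8 | 114 35.4 33.5 18.3 | 
grip 1693 (array([507.1, 265.2]), array([49.5, 29.7]), 2.9) [0.5077 0.265  0.1067]
flange 2991 (array([506.9, 265.1]), array([74., 74.]), 2.5) [0.5086 0.2666 0.057 ]
4.0833 [0.43030234 0.26358163 0.25998973] [ 0.16866202 -0.6633898  -0.44150259]
```

View pics/w1.png

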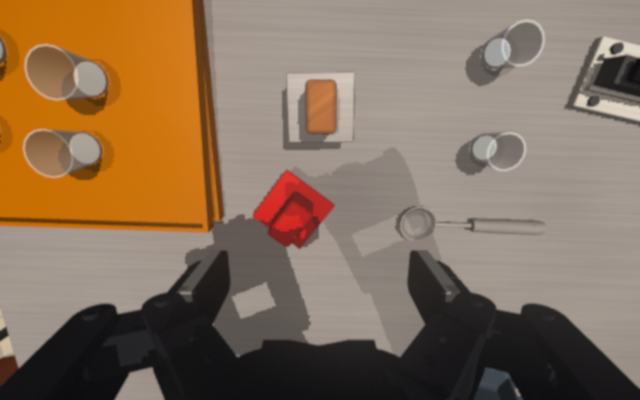

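The crop confirms it: a brown grip in the square holder at (320,106), with the red decoy at (294,210). Now grasp and lift.

Run:
```python
from h import *
g=np.array([.5067,.2648]); R=down(np.deg2rad(-87.5))
manip.move_ptp([*g,.16],R)
manip.move_l([*g,.0625],max_speed=.08)
manip.set_gripper(0.0,90); manip.dwell(.2)
print(manip.current_ee_pos(),manip.current_grip_width(),manip.current_grip_force(),manip.current_force())
manip.move_l([*g,.20],max_speed=.12)
# to above link 0 centre, yaw along strip
c=np.array([.5393,-.1725]); a=np.deg2rad(80); e=np.array([np.cos(a),np.sin(a)])
p=c-.090*e
manip.move_l([*p,.19],down(a-np.pi),max_speed=.3)
manip.dwell(.3)
F=[manip.current_force() for _ in range(1)]
im,W,K=cloud("side","pics/s2.png")
print(manip.current_time(),manip.current_ee_pos(),manip.current_grip_width(),F)
manip.dwell(.2);print(manip.current_force())
```

```text
[0.50689984 0.26488771 0.06283607] 0.3400116826420172 89.31994915008545 [-0.54114177 -0.55403445  4.91830458]
10.325 [ 0.52371065 -0.26088956  0.19002591] 0.34059967652133377 [array([-0.32968615,  0.35489031, -3.05878847])]
[ 0.27102993  0.18727595 -2.45734729]
```

View pics/s2.png

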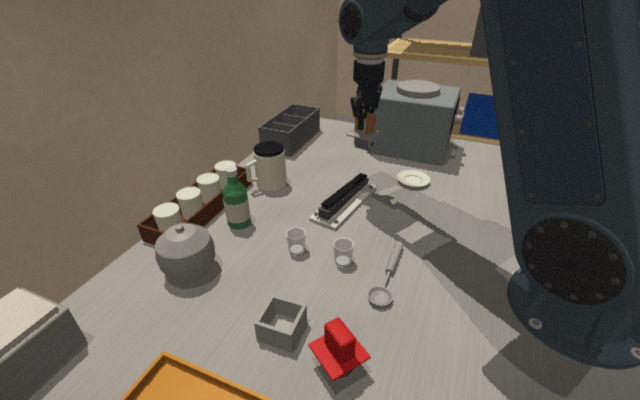

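```bash
cat >> h.py <<'E'
C=np.array([.5393,-.1725]); A=np.deg2rad(80); E_=np.array([np.cos(A),np.sin(A)]); RS=down(A-np.pi)
def P(s,z): return [*(C+s*E_),z]
def fz(): return float(np.linalg.norm(manip.current_force()-np.array([0,.2,-2.8])))
def press(s,z,target=15.5,step=.0006,zmin=0):
    log=[]
    while z>zmin:
        manip.move_l(P(s,z),max_speed=.02); f=fz(); log.append((round(z*1000,1),round(f,1)))
        if f>target: break
        z-=step*(1 if f<11 else .5)
    return z,log
E
python3 - <<'E'
from h import *
manip.move_l(P(-.09,.106),max_speed=.12)
t=manip.current_time()
z,l=press(-.09,.1045,zmin=.09)
print(l,t,manip.current_time(),manip.current_ee_pos(),manip.current_force())
E
```

```text
[(104.5, 1.1), (103.9, 1.0), (103.3, 5.0), (102.7, 8.4), (102.1, 9.2), (101.5, 8.3), (100.9, 8.1), (100.3, 8.0), (99.7, 8.1), (99.1, 7.9), (98.5, 8.7), (97.9, 10.8), (97.3, 15.0), (97.0, 17.9)] 11.375 14.875 [ 0.52404633 -0.26165306  0.09837988] [-4.11456451 -0.18975898 14.62537262]
```

Run:
```python
from h import *
tops={-54:47.9,-18:51.5,18:53.8,54:55.4,90:58.0}
z=.097; hs=[(-90,98.4)]
for k,h in tops.items():
    s=k/1000; zt=(h+56.8)/1000
    manip.move_l(P(s-.036,zt+.004),max_speed=.06)
    manip.move_l(P(s,zt+.004),max_speed=.08)
    z,l=press(s,zt-.001,target=14.5,step=.001,zmin=zt-.012)
    zz=manip.current_ee_pos()[2]*1000; hs.append((k,round(zz,2)))
    print(k,l,round(zz,2),manip.current_force().round(1))
print(np.polyfit(*np.array(hs).T,1),hs,manip.current_time())
```

```text
-54 [(103.7, 2.3), (102.7, 7.2), (101.7, 7.7), (100.7, 8.0), (99.7, 14.8)] 100.71 [-2.   0.3 11.8]
-18 [(107.3, 3.1), (106.3, 7.5), (105.3, 7.3), (104.3, 8.9), (103.3, 7.5), (102.3, 11.2), (101.8, 16.1)] 102.97 [-3.5 -0.1 12.9]
18 [(109.6, 1.2), (108.6, 6.1), (107.6, 6.9), (106.6, 8.3), (105.6, 6.9), (104.6, 12.9), (104.1, 18.3)] 105.17 [-2.3 -1.2 15.3]
54 [(111.2, 2.8), (110.2, 6.8), (109.2, 8.3), (108.2, 8.0), (107.2, 7.7), (106.2, 15.8)] 107.32 [-3.3  0.1 12.6]
90 [(113.8, 3.0), (112.8, 6.8), (111.8, 6.2), (110.8, 7.4), (109.8, 7.0), (108.8, 13.9), (108.3, 18.6)] 109.4 [-3.  -0.8 15.5]
[6.11349206e-02 1.03995000e+02] [(-90, 98.4), (-54, np.float64(100.71)), (-18, np.float64(102.97)), (18, np.float64(105.17)), (54, np.float64(107.32)), (90, np.float64(109.4))] 28.4
```

All six links bottomed out on a straight line with a slope of 0.061. Now the end-to-end roll at about 16 N.

Run:
```python
from h import *
off=-.0010; log=[]
for s in [.1]+list(np.arange(.08,-.101,-.02)):
    manip.move_l(P(s,.103995+.0611*s+off),max_speed=.05)
    f=fz(); log.append((round(float(s),2),round(f,1),round((manip.current_ee_pos()[2]-.103995-.0611*s)*1000,2)))
    off+=np.clip((f-16)/7000*.6,-.0004,.0004)
print(log,manip.current_force().round(1),manip.current_time())
manip.move_l(P(-.1,.19),max_speed=.12)
im,W,K=cloud("side","pics/s3.png")
print(manip.current_time(),manip.current_force())
```

```text
[(0.1, 15.1, np.float64(-0.12)), (0.08, 16.9, np.float64(-0.07)), (0.06, 17.7, np.float64(-0.01)), (0.04, 16.4, np.float64(0.05)), (0.02, 14.8, np.float64(0.1)), (-0.0, 16.1, np.float64(0.04)), (-0.02, 15.3, np.float64(0.07)), (-0.04, 15.4, np.float64(-0.01)), (-0.06, 16.1, np.float64(0.03)), (-0.08, 13.8, np.float64(-0.09)), (-0.1, 15.4, np.float64(-0.15))] [-1.  -2.3 12.3] 34.25
35.225 [ 0.18358915  0.44356652 -3.13749582]
```

Run:
```python
from h import *
im,W,K=cloud("top"); P1,m=sel(W,(.507,.265),.06,.042,.056); print("holder",len(P1),rect(P1),np.median(P1,0))
z=W[...,2]; Q=W[...,:2]-C; s=Q@E_*1000; t=Q@np.array([E_[1],-E_[0]])*1000
print([round(float(np.nanmedian(z[(abs(s-k)<8)&(abs(t)<10)])*1000-41.6-5.5-.0611*k),1) for k in (-90,-54,-18,18,54,90) if ((abs(s-k)<8)&(abs(t)<10)).any()])
g=np.array([.5067,.2648])
manip.move_l([*g,.20],down(np.deg2rad(-87.5)),max_speed=.3)
manip.move_l([*g,.125],max_speed=.12); manip.dwell(.2)
im,W,K=cloud("side","pics/s4.png"); cv2.imwrite("pics/s4c.png",cv2.resize(im[220:380,200:360,::-1],(640,640))[:600])
P1,m=sel(W,g,.06,.10,.13); print(len(P1))
print(manip.current_time(),manip.current_ee_pos(),manip.current_force())
```

```text
holder 354 (array([504.4, 265.7]), array([70.1, 71.2]), 2.7) [0.50301111 0.26717004 0.04993677]
[454.5, 252.9, -0.0, 0.5, -0.3, 0.5]
923
38.2333 [0.5069617  0.26491529 0.12560357] [-0.40401904  0.19509066 -2.99143039]
```

View pics/s4c.png

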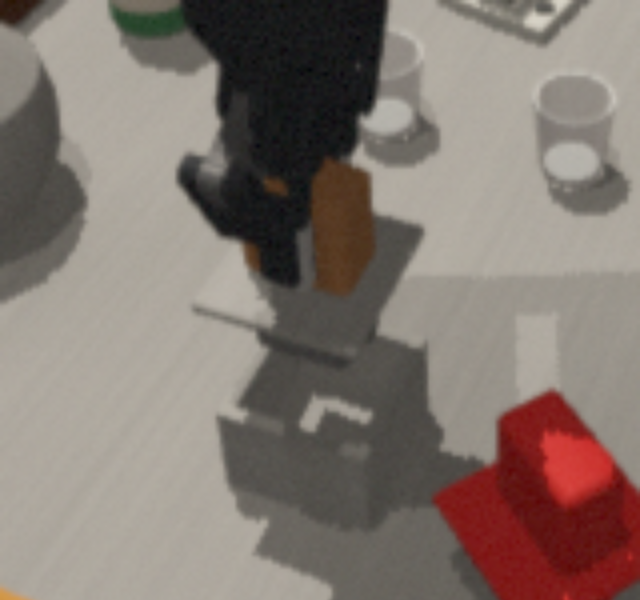

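The crop shows the roller upright, with its wheel just over the open holder at about (320,400). Lower it with force watch.

Run:
```python
from h import *
g=np.array([.5060,.2652])
manip.move_l([*g,.115],max_speed=.05)
z=.115
while z>.060:
    manip.move_l([*g,z],max_speed=.06); F=manip.current_force()
    if F[2]>1.5 or np.hypot(F[0],F[1])>8: break
    z-=.005 if z>.069 else .0008
print("stop",z,manip.current_ee_pos(),F,manip.current_time())
if manip.current_ee_pos()[2]<.0655:
    manip.set_gripper(1.0); manip.dwell(.2)
    manip.move_l([*g,.19],max_speed=.12)
    manip.move_ptp([.40,.10,.30],down(np.deg2rad(-87.5)))
    for c in ("top","side"):
        im,W,K=cloud(c,f"pics/{c}5.png")
        for nm,z0,z1 in [("grip",.085,.13),("flange",.045,.065)]:
            P1,m=sel(W,g,.065,z0,z1); print(c,nm,len(P1),rect(P1) if len(P1) else "",np.median(P1,0).round(4))
        if c=="top":
            t=(W[...,:2]-C)@np.array([E_[1],-E_[0]])*1000; s=(W[...,:2]-C)@E_*1000
            for k in (-90,-54,-18,18,54,90):
                m=(abs(s-k)<8)&(abs(t)<10); print(k,m.sum(),np.nanmedian(W[...,2][m])*1000-47.1-.0611*k)
print(manip.current_time())
```

```text
stop 0.06179999999999997 [0.50614156 0.26526608 0.06281039] [-4.53319041 -1.98738994 11.02448065] 42.3333
top grip 359 (array([505.4, 263.8]), array([49.8, 29.4]), 2.9) [0.5053 0.2616 0.1053]
top flange 585 (array([505.5, 264.6]), array([74.2, 73.1]), 2.3) [0.501  0.2493 0.0562]
-90 54 0.26846416962030695
-54 53 0.11141107813192397
-18 56 0.22862462016889928
18 56 0.41832599081912925
54 54 0.11504696000280612
90 55 0.09797173302942674
side grip 605 (array([504.5, 267.3]), array([31.3, 49.2]), 89.8) [0.5018 0.2741 0.1041]
side flange 961 (array([505.4, 267.5]), array([74.1, 74.3]), 3.4) [0.4914 0.2858 0.0552]
45.3417
```

```bash
python3 -c "
from bench import manip
print(manip.sign_off())"
```

```text
the job is handed in; nothing more can be done
None
```

I handed the job in at about 45 s: all six links measured home, each pressed down on its own before one roll from end to end at about 14–18 N (highest reading 18.6 N), and the roller is back upright in its holder and released; I don't have the judge's result.

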